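Press the cover home on the gear case

TASK

The gear case on the bench is open. Lay its cover, the large rectangular plate with the grip bar, squarely over the opening on the four clips that stand up from the case, and press it down until the clips are pushed in and it sits flat on the case all round. Leave the round cover and the small rectangular cover where they lie.

Things in the scene. Friction and masses are not known exactly. Their poses are not given: they have to be found in the camera images.
- cover: Loose aluminium plate, 120 (x) by 90 (y) by 4 mm, about 0.15 kg, the largest of three covers on the bench. Mid-top it has a grip bar 40 long (x), 16 wide (y), 20 mm high: bar top 24 mm above the underside. Origin: centre of underside, z up. Half a turn about z makes no difference. Home: centred on the seat, x along the seat's x, underside on the case; press on the bar.
- seat (a point): Centre of the gear case's flat top face, 50 mm above the bench; z up. Fixed aluminium block 170 (x) by 140 (y) mm, a shaft stub low on its +x side, a 50 (x) by 30 (y) mm opening mid-top. Four black push-in clips, 10 mm across, stand 10 mm above the top face at x +/-34, y +/-24 mm and carry the cover's weight; each yields at about 3.5 N (14 N for all four), sinks flush and stays down.
- round_cover: Loose round aluminium plate, 90 mm in diameter, 4 mm thick, with the same grip bar. Not to be used. Origin: centre of the underside.
- small_cover: Loose rectangular aluminium plate, 70 by 50 by 4 mm, with the same grip bar. Not to be used. Origin: centre of the underside.

How it is judged (in metres and radians):
At the end, for the whole second after the job is handed in: The large cover rests on the case: centre within 15 mm of the middle of the opening, long sides within 10 degrees of each other, underside within 3 mm of the top face, level within 3 degrees, at rest. The round and the small cover are within 30 mm of where they lay (horizontal distance between cover and seat below 0.015 m and angle between the x axis of cover and the x axis of seat, either way round below 0.18 rad and z of cover in the frame of seat between -0.003 and 0.003 m and angle between cover's own z axis and vertical below 0.05 rad and linear speed of cover below 0.02 m/s and distance of each of round_cover, small_cover from where it was at the start of the episode below 0.03 m); the robot touches nothing.
It fails at once if the round cover or the small cover is moved by more than 30 mm (distance of any of round_cover, small_cover from where it was at the start of the episode above 0.03 m).
It also fails if it takes over 38 s, if anything falls off the work surface, if the arm or the gripper's body presses on something with over 40 N, if the wrist force passes 120 N, or if a joint passes its speed limit or range.

ROBOT

A 7-joint arm with a two-finger parallel gripper is mounted at the origin on the work surface. World frame = base frame: x ahead of the robot, y to its left, z up, the work surface at z = 0. Lengths are in mm, angles in rad, forces in N, time in s.
With the tool pointing down it reaches from about 400 to 875 mm from the base axis. Payload 4.4 kg.
Tool frame: the origin (TCP) lies at the very end of the fingers, on their centre line; the grasp point (between the pads) lies 19 mm behind it; z points along the fingers, y is the direction in which the jaws open and shut (so a half turn about z gives the same grasp; the last joint's range is limited). The gripper opens to 85 mm and grips with 20 to 120 N. Pads are 22 mm wide; open, the fingers measure 114 mm over their backs; the gripper's body (76 mm by 85 mm) begins 54 mm behind the grasp point. The pads swing forward as they close: fully open they stand 13 mm farther back than shut.
Start: joints at [1.049, 0.628, 0.038, 1.517, -0.027, 0.996, -0.02], TCP at [286.146, -583.642, 231.313] pointing down, gripper open.
Joint ranges: [-3.06, 3.06], [-0.37, 2.12], [-1.25, 1.32], [0.18, 2.47], [-1.1, 4.24], [0.23, 1.98], [-2.94, 2.94]. Speed limits (rad/s): [2.57, 2.57, 3.14, 3.14, 3.14, 3.14, 3.14].

INTERFACE

Orientations are given as [roll, pitch, yaw] about the fixed x, y, z axes, in that order (R = Rz(yaw) Ry(pitch) Rx(roll)).
In Python, from cell import ctrl gives the robot as it stands.
- The arm moves only by the shell command python3 -m crank 'ROWS' [OPENING]. ROWS is JSON, a list that holds one entry, the list of rows, each a list of 6 numbers: the shift along the tool's x, y, z in units of 30 mm (1.0 is 30 mm), then the turn, a rotation vector about the tool's x, y, z in units of 6 degrees (1.0 is 6 degrees). In form: [[[tx, ty, tz, rx, ry, rz], ...]]. A call has 1 to 12 rows; each row shifts and turns the pose as measured when the row begins, along the tool's axes as they then stand; what a row does not reach is not made up. A row lasts 1/12 s, in which the tool goes at most 41.7 mm and 7.16 degrees, less where a joint would pass 70% of its speed; a pose out of reach is approached as far as the arm can. A call is refused whole if a number of a shift passes 1 or a number of a turn 1, either way. A call with a gripper value outside its range is refused whole. OPENING is the gripper command: -1 is fully open, 1 is shut, values between are in proportion, set as the call begins (- or left out, the last holds). The fingers move at their own pace and stop on an object; the grip force is fixed at half the most. Time passes only in rows, so rows that do not move let the fingers close. It gives the time, the measured TCP pose, the force and the opening at its end, in the units of the state.
- ctrl.read_state(): the state, without advancing time (a new reading comes with each control period).
- ctrl.get_image(name): name is "scene" or "top"; returns a dict with "color" (420x560x3 uint8, red, green, blue), "depth" (420x560 float32, mm along the optical axis (not along the pixel's ray), 0 where there is no reading), "camera_matrix" (3x3 intrinsics, pixels), "R" (3x3) and "t" (3): a world point X has camera coordinates R X + t. Camera axes: x right, y down, z forward; pixel columns grow to the right and rows downward; lengths in mm; the calibration is good to about 2 mm. A picture is of the moment at which its call begins.
- ctrl.finish_job(): hands the job in, once; it reports no verdict.
Trained networks look in a picture, given as the dict that the camera call returned (one of the last four; its "shot" number tells which), for a name from the list of things; names that differ only in an ending like _2 or _b are one class to them, and where a whole thing is asked for, a point or a joint stands for the part that bears it (a point fixed in the world has none). Each returns a list of dicts, best first, with "conf" (0 to 1); they miss things now and then, are a little off and sometimes report something else, mostly with a low value. They report only what shows in the picture. A call takes as long as a camera call.
- ctrl.search_frame(query, picture): "extent" ([centre column, centre row, width, height] in pixels, round what is visible of it).
The state is a dict: "clock": time; "qpos": joint angles; "qd": joint speeds; "tau": joint torques, N m; "eef_pos": TCP position; "tool_rot": TCP orientation; "force": force on the tool from outside, world axes, zero at the start; "torque": the same for the moment, N m; "width": finger opening in mm.
Only numpy, scipy, OpenCV 4.12 (cv2) and the standard library are available. Lean on these libraries where they do the work, as an engineer would, in place of code of your own. Each camera call takes 0.05 s, during which the arm holds its last target. There are 200 camera calls.

## Working session

There is one attempt and no reset: what is moved stays moved. The work goes in short steps, Python scripts to look and compute and a shell command to move; the robot and the scene stay as the last step left them, time stands still between calls to the robot, and variables do not carry over. Pictures are saved under pics/ and viewed, about 8 in all and at most 12, crops included, and the job is handed in when it is done.

```bash
mkdir -p pics; cat > h.py <<'E'
from cell import ctrl
import numpy as np, cv2
def pts(im):
    d=im["depth"];K=np.array(im["camera_matrix"]);R=np.array(im["R"]);t=np.array(im["t"])
    v,u=np.indices(d.shape)
    c=np.stack([(u-K[0,2])/K[0,0]*d,(v-K[1,2])/K[1,1]*d,d],-1)
    P=(c-t)@R
    P[d==0]=np.nan
    return P
def proj(im,X):
    c=np.array(im["R"])@np.array(X)+np.array(im["t"]);p=np.array(im["camera_matrix"])@c
    return p[:2]/p[2]
def save(im,n): cv2.imwrite("pics/"+n,im["color"][:,:,::-1])
E
python3 - <<'E'
from h import *
s=ctrl.read_state();print(s["clock"],s["eef_pos"],s["tool_rot"],s["force"],s["width"])
for n in("top","scene"):
    im=ctrl.get_image(n);save(im,n+"0.png");P=pts(im)
    for q in("cover","seat","round_cover","small_cover"):
        for r in ctrl.search_frame(q,im)[:3]:
            u,v=map(int,r["extent"][:2]);print(n,q,np.round(r["extent"]),round(r["conf"],2),P[v,u].round())
E
```

```text
0.0 [ 285.85974793 -583.07061735  230.40521758] [-3.13970023e+00  7.13436028e-06  4.55798308e-01] [ 0.75817324 -0.09638106  0.31110479] 85.14260868670044
top cover [335. 259.  74.  78.] 0.72 [ 479. -127.   22.]
top cover [340. 179.  50.  44.] 0.3 [ 627. -128.   21.]
top seat [154. 240. 117. 134.] 0.71 [485. 201.  28.]
top round_cover [340. 178.  49.  48.] 0.6 [ 630. -128.   23.]
top small_cover [417. 221.  30.  38.] 0.74 [ 560. -274.   24.]
scene cover [235. 213.  71.  52.] 0.89 [ 496. -134.   17.]
scene seat [398. 201.  81.  92.] 0.62 [513. 191.  51.]
scene round_cover [234. 276.  49.  42.] 0.55 [ 645. -135.   25.]
scene small_cover [157. 250.  30.  34.] 0.97 [ 577. -283.   23.]
```

View pics/top0.png

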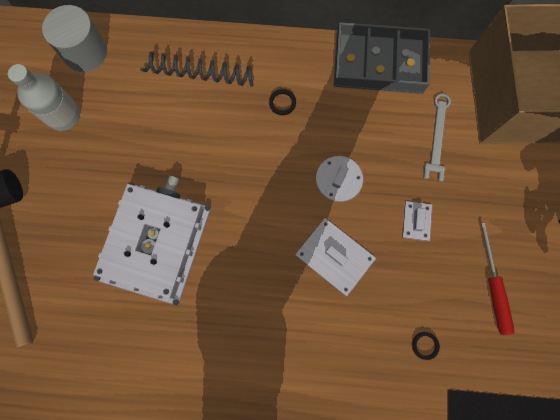

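View pics/scene0.png

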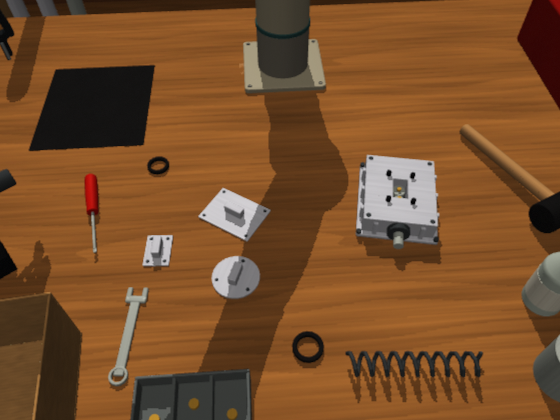

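The top view shows the big plate at (336,258), with its bar running down to the right. The round cover is at (340,178), the small one at (417,221) and the open case at (152,243), with the shaft stub up at (172,185). Next I'll fit rectangles to the depth data.

```bash
cat >> h.py <<'E'
def rect(P,m):
    q=P[m][:,:2].astype(np.float32);(c,wh,a)=cv2.minAreaRect(q)
    if wh[0]<wh[1]: wh=wh[::-1];a+=90
    return np.round(c,1),np.round(wh,1),round((a+90)%180-90,1),round(float(np.median(P[m][:,2])),1),len(q)
def near(P,c,r): return np.hypot(P[...,0]-c[0],P[...,1]-c[1])<r
E
python3 - <<'E'
from h import *
for n in("top","scene"):
    im=ctrl.get_image(n);P=pts(im);z=P[...,2];g=im["color"].astype(int);grey=(g.max(-1)-g.min(-1)<25)&(g.max(-1)>100)
    A=near(P,(483,-127),82)
    print(n,"plate",rect(P,A&grey&(z<9)&(z>0)),"bar",rect(P,A&(z>17)&(z<40)))
    B=near(P,(495,198),125)
    print("case",rect(P,B&(z>46)&(z<54)))
    dark=near(P,(495,198),50)&(g.max(-1)<60)&(z>46)
    k,l,st,cc=cv2.connectedComponentsWithStats(dark.astype(np.uint8))
    for i in range(1,k): 
        if st[i,4]>5: print("dark",cc[i].round(1),st[i,4],np.nanmean(P[l==i],0).round(1))
    K=dict(im)
    a=cv2.resize(im["color"][170:320,80:390] if n=="top" else im["color"][140:290,190:450],None,fx=2.5,fy=2.5,interpolation=2)
    cv2.imwrite(f"pics/c_{n}.png",a[:,:,::-1])
E
```

```text
top plate (array([ 484.8, -132. ]), array([120.2,  90.9]), 55.5, 3.5, 2856) bar (array([ 484.8, -130.8]), array([39.7, 16.1]), 55.2, 23.3, 206)
case (array([487.5, 204.2]), array([181.8, 141.3]), -11.7, 49.7, 7101)
dark [140.6 216.7] 24 [518.8 220.2  58. ]
dark [166.3 224. ] 22 [509.4 173.3  58.6]
scene plate (array([ 486.4, -134.8]), array([119.6,  92.1]), 56.0, 5.1, 1770) bar (array([ 486.7, -135.6]), array([40.4, 16.9]), 57.8, 24.5, 161)
case (array([487.6, 197.9]), array([186.7, 144.7]), -12.2, 50.9, 4273)
dark [388.8 173.7] 12 [448.  184.9  56.7]
dark [411.8 175.7] 9 [458.3 229.8  58.5]
dark [388.  198.6] 22 [512.7 170.6  56.8]
dark [412.9 200.8] 21 [523.1 217.2  58.5]
```

View pics/c_top.png

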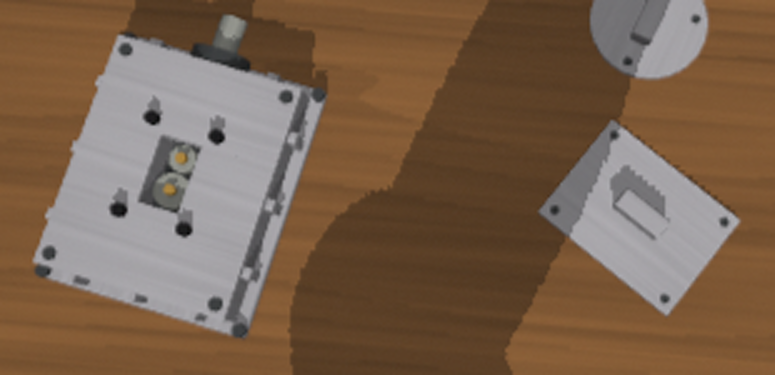

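The fits agree between the two cameras: cover at about (486,-133) with its bar at 55.8°, seat at about (484,202) at -11.7°. I'll turn first, then travel.

```bash
python3 -m crank '[[[0,0,0,0,0,-0.99],[0,0,0,0,0,-0.99],[0,0,0,0,0,-0.99],[0,0,0,0,0,-0.99],[0,0,0,0,0,-0.99],[0,0,0,0,0,0]]]' -1; python3 -m crank '[[[0.95,-0.17,0,0,0,0],[0.95,-0.17,0,0,0,0],[0.95,-0.17,0,0,0,0],[0.95,-0.17,0,0,0,0],[0.95,-0.17,0,0,0,0],[0.95,-0.17,0,0,0,0],[0.95,-0.17,0,0,0,0],[0.95,-0.17,0,0,0,0],[0.95,-0.17,0,0,0,0],[0.95,-0.17,0,0,0,0],[0.95,-0.17,0,0,0,0],[0,0,0,0,0,0]]]'
cat >> h.py <<'E'
from scipy.spatial.transform import Rotation as Ro
def go(p,yaw):
    s=ctrl.read_state();R=Ro.from_euler("xyz",s["tool_rot"]);T=Ro.from_euler("xyz",[np.pi,0,np.radians(yaw)])
    rv=(R.inv()*T).as_rotvec(degrees=True)/6
    print("t",round(s["clock"],2),s["eef_pos"].round(1),np.degrees(s["tool_rot"]).round(1),"F",s["force"].round(1),"w",round(s["width"],1),"q7",round(s["qpos"][6],2))
    d=np.array(p)-s["eef_pos"]
    print("shift units now",(R.inv().apply(d)/30).round(2),"after turn",(T.inv().apply(d)/30).round(2),"turn",rv.round(2))
E
python3 -c "
from h import *
go([486,-133,90],55.8)"
```

```text
clock: 1.1
eef_pos: [286.2, -583.6, 231.6]
tool_rot: [3.142, 0.001, 0.999]
force: [0.6, 0.3, -0.4]
width: 85.1
clock: 2.1
eef_pos: [417.5, -283.4, 230.4]
tool_rot: [3.137, 0.003, 0.95]
force: [0.8, 1.0, 1.2]
width: 85.6
t 2.1 [ 417.5 -283.4  230.4] [179.7   0.2  54.4] F [0.8 1.  1.2] w 85.6 q7 -0.16
shift units now [ 5.42 -1.08  4.66] after turn [ 5.43 -0.93  4.68] turn [ 0.05  0.03 -0.23]
```

```bash
python3 -m crank '[[[0.9,-0.18,0,0,0,-0.04],[0.9,-0.18,0,0,0,-0.04],[0.9,-0.18,0.4,0,0,-0.04],[0.9,-0.18,0.6,0,0,-0.04],[0.9,-0.18,0.8,0,0,-0.04],[0.9,-0.18,0.8,0,0,-0.04],[0,0,0.8,0,0,0],[0,0,0.6,0,0,0],[0,0,0.4,0,0,0],[0,0,0,0,0,0]]]'
python3 - <<'E'
from h import *
go([486,-133,20],55.8)
for n in("top","scene"):
    im=ctrl.get_image(n);P=pts(im);z=P[...,2];g=im["color"].astype(int);grey=(g.max(-1)-g.min(-1)<25)&(g.max(-1)>100)
    save(im,"a_%s.png"%n)
im=ctrl.get_image("scene");cv2.imwrite("pics/a.png",cv2.resize(im["color"][120:300,150:330],None,fx=3,fy=3,interpolation=2)[:,:,::-1])
E
```

```text
clock: 2.93
eef_pos: [495.3, -129.4, 96.0]
tool_rot: [3.121, 0.0, 0.947]
force: [-0.4, -1.1, -0.2]
width: 85.3
t 2.93 [ 495.3 -129.4   96. ] [178.8   0.   54.3] F [-0.4 -1.1 -0.2] w 85.3 q7 -0.56
shift units now [-0.28 -0.23  2.53] after turn [-0.27 -0.19  2.53] turn [ 0.19  0.   -0.25]
```

View pics/a.png

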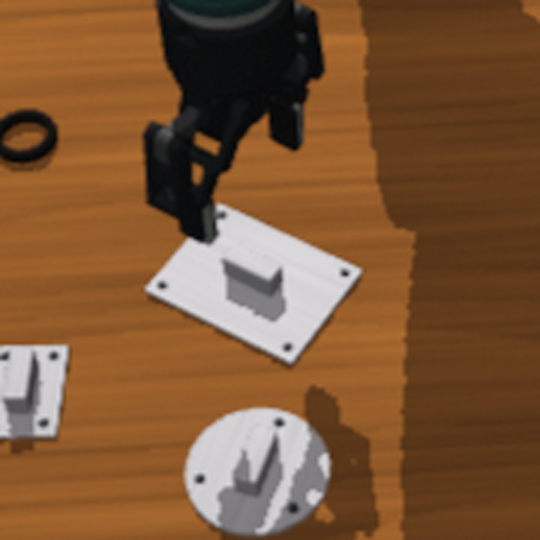

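The fingers straddle the bar and are square to it; the jaws stand up-left of it at crop (205,230) and (290,130). Correct the position and descend.

```bash
python3 -m crank '[[[-0.27,-0.2,0.5,0.19,0,-0.25],[0,0,0.6,0,0,0],[0,0,0.6,0,0,0],[0,0,0,0,0,0]]]'
python3 -c "
from h import *
go([486,-133,8],55.8)"
```

```text
clock: 3.42
eef_pos: [492.8, -137.2, 52.3]
tool_rot: [3.124, -0.006, 0.968]
force: [-0.4, -0.1, 0.9]
width: 85.6
t 3.42 [ 492.8 -137.2   52.3] [179.   -0.3  55.5] F [-0.4 -0.1  0.9] w 85.6 q7 -0.54
shift units now [-0.02 -0.29  1.47] after turn [-0.01 -0.27  1.48] turn [ 0.17 -0.05 -0.06]
```

```bash
python3 -m crank '[[[0,-0.28,0.4,0.17,-0.05,-0.06],[0,0,0.5,0,0,0],[0,0,0.4,0,0,0],[0,0,0,0,0,0],[0,0,0,0,0,0]]]'
python3 -c "
from h import *
go([486,-133,8],55.8)"
```

```text
clock: 3.83
eef_pos: [488.6, -133.8, 15.4]
tool_rot: [3.137, -0.002, 0.972]
force: [-0.3, -0.4, 0.5]
width: 85.2
t 3.83 [ 488.6 -133.8   15.4] [ 1.797e+02 -1.000e-01  5.570e+01] F [-0.3 -0.4  0.5] w 85.2 q7 -0.55
shift units now [-0.03 -0.09  0.25] after turn [-0.03 -0.09  0.25] turn [ 0.04 -0.02 -0.02]
```

```bash
python3 -m crank '[[[0,-0.09,0.25,0,0,0],[0,0,0,0,0,0]]]'; python3 -m crank '[[[0,0,0,0,0,0],[0,0,0,0,0,0],[0,0,0,0,0,0],[0,0,0,0,0,0],[0,0,0,0,0,0],[0,0,0,0,0,0],[0,0,0,0,0,0],[0,0,0,0,0,0],[0,0,0,0,0,0],[0,0,0,0,0,0]]]' 1
```

```text
clock: 4.0
eef_pos: [486.9, -132.2, 8.5]
tool_rot: [3.136, -0.003, 0.971]
force: [-1.0, -0.4, -0.2]
width: 85.5
clock: 4.83
eef_pos: [487.5, -132.3, 10.1]
tool_rot: [3.134, -0.003, 0.971]
force: [-0.5, -0.5, 0.9]
width: 14.3
```

```bash
python3 -m crank '[[[0,0,-0.3,0,0,0],[0,0,-0.5,0,0,0],[0,0,-0.7,0,0,0],[0,0,-0.8,0,0,0],[0,0,-0.8,0,0,0],[0,0,-0.8,0,0,0],[0,0,-0.7,0,0,0],[0,0,-0.4,0,0,0],[0,0,0,0,0,0]]]'
python3 - <<'E'
from h import *
go([484,202,150],-11.7)
im=ctrl.get_image("scene");cv2.imwrite("pics/b.png",cv2.resize(im["color"][60:300,130:370],None,fx=2.4,fy=2.4,interpolation=2)[:,:,::-1])
E
```

```text
clock: 5.58
eef_pos: [483.6, -131.5, 169.1]
tool_rot: [3.138, -0.001, 0.972]
force: [-0.4, -0.2, -1.4]
width: 14.2
t 5.58 [ 483.6 -131.5  169.1] [179.8  -0.   55.7] F [-0.4 -0.2 -1.4] w 14.2 q7 -0.51
shift units now [ 9.19 -6.26  0.62] after turn [ -2.24 -10.89   0.64] turn [ 0.02 -0.03 11.23]
```

View pics/b.png

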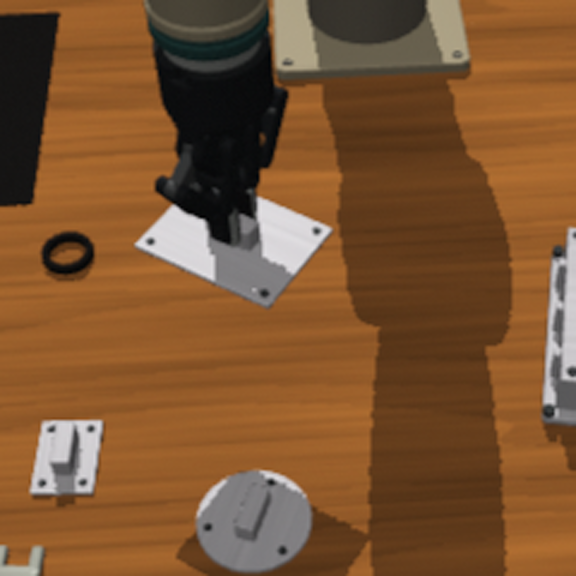

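The plate is held and level, clear of the bench at crop (235,245). The other two covers haven't moved. Now turn it and carry it to the case.

```bash
python3 -m crank '[[[0,0,0,0,0,0.95],[0,0,0,0,0,0.95],[0,0,0,0,0,0.95],[0,0,0,0,0,0.95],[0,0,0,0,0,0.95],[0,0,0,0,0,0.95],[0,0,0,0,0,0.95],[0,0,0,0,0,0.95],[0,0,0,0,0,0.95],[0,0,0,0,0,0.95],[0,0,0,0,0,0.95],[0,0,0,0,0,0.8]]]'; python3 -m crank '[[[-0.17,-0.8,0,0,0,0],[-0.17,-0.8,0,0,0,0],[-0.17,-0.8,0,0,0,0],[-0.17,-0.8,0,0,0,0],[-0.17,-0.8,0,0,0,0],[-0.17,-0.8,0,0,0,0],[-0.17,-0.8,0,0,0,0],[-0.17,-0.8,0,0,0,0],[-0.17,-0.8,0,0,0,0],[-0.17,-0.8,0,0,0,0],[-0.17,-0.8,0,0,0,0],[0,0,0,0,0,0]]]'
python3 -c "
from h import *
go([484,202,120],-11.7)"
```

```text
clock: 6.63
eef_pos: [471.9, -129.8, 156.2]
tool_rot: [3.138, 0.023, -0.264]
force: [0.6, 0.2, -2.7]
width: 14.2
clock: 7.63
eef_pos: [478.1, 148.1, 140.4]
tool_rot: [3.12, 0.045, -0.275]
force: [0.6, 0.9, -1.5]
width: 14.4
t 7.63 [478.1 148.1 140.4] [178.7   2.6 -15.8] F [ 0.6  0.9 -1.5] w 14.4 q7 -1.96
shift units now [-0.27 -1.8   0.65] after turn [-0.17 -1.8   0.68] turn [ 0.19  0.43 -0.67]
```

```bash
python3 -m crank '[[[0,0,0,0.19,0.43,-0.67],[0,-0.6,0,0,0,0],[0,-0.6,0,0,0,0],[-0.1,-0.6,0,0,0,0],[0,0,0,0,0,0]]]'
python3 -c "
from h import *
go([484,202,120],-11.7)"
```

```text
clock: 8.05
eef_pos: [481.0, 202.3, 134.1]
tool_rot: [3.133, 0.007, -0.198]
force: [-0.5, 0.6, -1.6]
width: 14.1
t 8.05 [481.  202.3 134.1] [179.5   0.4 -11.3] F [-0.5  0.6 -1.6] w 14.1 q7 -2.0
shift units now [ 0.1  -0.01  0.47] after turn [ 0.1  -0.01  0.47] turn [0.08 0.07 0.06]
```

```bash
python3 -m crank '[[[0.1,0,0.4,0.08,0.07,0.06],[0,0,0.2,0,0,0],[0,0,0,0,0,0]]]'
python3 - <<'E'
from h import *
go([484,202,80],-11.7)
for n in("top","scene"):
    im=ctrl.get_image(n);P=pts(im);z=P[...,2];g=im["color"].astype(int);grey=(g.max(-1)-g.min(-1)<25)&(g.max(-1)>90)
    m=near(P,(484,202),85)&grey&(z>92)&(z<118)
    z0=np.median(z[m]);m&=abs(z-z0)<5
    print(n,"plate",rect(P,m)); q=P[m];A=np.c_[q[:,:2]-[484,202],np.ones(len(q))];print(np.linalg.lstsq(A,q[:,2],rcond=None)[0].round(3))
im=ctrl.get_image("scene");cv2.imwrite("pics/d.png",cv2.resize(im["color"][80:280,300:500],None,fx=3,fy=3,interpolation=2)[:,:,::-1])
E
```

```text
clock: 8.3
eef_pos: [481.8, 200.8, 113.0]
tool_rot: [3.137, 0.003, -0.202]
force: [-0.6, -0.8, -1.3]
width: 14.4
t 8.3 [481.8 200.8 113. ] [179.8   0.2 -11.6] F [-0.6 -0.8 -1.3] w 14.4 q7 -1.98
shift units now [ 0.07 -0.06  1.1 ] after turn [ 0.06 -0.05  1.1 ] turn [0.04 0.03 0.02]
top plate (array([480.3, 202.1]), array([120.3,  90.4]), -11.7, 106.8, 2451)
[-7.00000e-03  3.00000e-03  1.06715e+02]
scene plate (array([482.7, 198.1]), array([120.2,  90.9]), -11.9, 108.1, 1534)
[-6.00000e-03  1.00000e-03  1.08198e+02]
```

View pics/d.png

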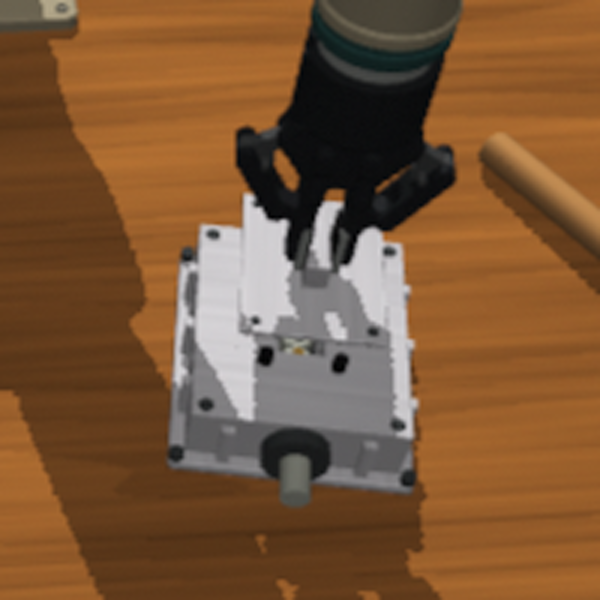

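The cover is level over the case, aligned to within 1° and about 2 mm. Trim and lower onto the clips.

```bash
python3 -m crank '[[[0.06,-0.06,0.4,0,0,0],[0,0,0.4,0,0,0],[0,0,0.3,0,0,0],[0,0,0,0,0,0]]]'
python3 -c "
from h import *
go([484,202.5,69],-11.7)"
```

```text
clock: 8.78
eef_pos: [487.1, 201.9, 80.3]
tool_rot: [3.141, -0.002, -0.204]
force: [0.0, -0.5, -1.8]
width: 14.2
t 8.78 [487.1 201.9  80.3] [ 1.80e+02 -1.00e-01 -1.17e+01] F [ 0.  -0.5 -1.8] w 14.2 q7 -1.97
shift units now [-0.11  0.    0.38] after turn [-0.11  0.    0.38] turn [ 0.01 -0.02  0.  ]
```

```bash
python3 -m crank '[[[-0.1,0,0.2,0,0,0],[0,0,0.15,0,0,0],[0,0,0.1,0,0,0],[0,0,0,0,0,0]]]'
python3 -m crank '[[[0,0,0.15,0,0,0],[0,0,0.15,0,0,0],[0,0,0,0,0,0]]]'
python3 -c "
from h import *
go([484,202.5,59],-11.7)"
```

```text
clock: 9.12
eef_pos: [484.3, 202.4, 66.7]
tool_rot: [3.141, -0.003, -0.205]
force: [-0.8, -0.4, -1.7]
width: 14.4
clock: 9.37
eef_pos: [484.6, 202.6, 60.5]
tool_rot: [-3.14, -0.003, -0.205]
force: [0.4, -0.5, -0.8]
width: 14.6
t 9.37 [484.6 202.6  60.5] [-179.9   -0.2  -11.7] F [ 0.4 -0.5 -0.8] w 14.6 q7 -1.96
shift units now [-0.02  0.01  0.05] after turn [-0.02  0.01  0.05] turn [-0.02 -0.03 -0.01]
```

```bash
for i in 1 2 3; do python3 -m crank '[[[0,0,0.1,0,0,0],[0,0,0,0,0,0]]]'|grep -E 'eef|force|rot'; done
python3 - <<'E'
from h import *
for n in("top","scene"):
    im=ctrl.get_image(n);P=pts(im);z=P[...,2];g=im["color"].astype(int);grey=(g.max(-1)-g.min(-1)<25)&(g.max(-1)>70)
    for lo in (45,51.5):
        m=near(P,(484,202),72)&grey&(z>lo)&(z<68);print(n,lo,rect(P,m))
    print(np.histogram(z[near(P,(484,202),72)&grey],bins=range(44,72,2)))
    c=im["color"][160:320,80:240] if n=="top" else im["color"][110:270,320:480]
    a=c if n=="top" else np.hstack([a,c])
cv2.imwrite("pics/e.png",cv2.resize(a,None,fx=2.5,fy=2.5,interpolation=2)[:,:,::-1])
E
```

```text
eef_pos: [485.2, 202.8, 60.9]
tool_rot: [-3.137, -0.005, -0.205]
force: [0.0, 0.1, -1.5]
eef_pos: [485.9, 203.1, 60.6]
tool_rot: [-3.135, -0.006, -0.206]
force: [-0.4, -0.1, -1.4]
eef_pos: [486.3, 203.3, 60.7]
tool_rot: [-3.133, -0.007, -0.206]
force: [-1.0, 0.2, -1.0]
top 45 (array([480.5, 194.7]), array([143.7, 124.9]), -25.8, 53.1, 3316)
top 51.5 (array([481.2, 194.4]), array([142. , 121.1]), -23.4, 54.2, 2137)
(array([ 13, 129, 597, 565, 847, 941, 213,  10,   3,   3,   3,   0,   5]), array([44, 46, 48, 50, 52, 54, 56, 58, 60, 62, 64, 66, 68, 70]))
scene 45 (array([485.4, 200.3]), array([143.1, 139.2]), 43.9, 54.2, 2354)
scene 51.5 (array([485.1, 200.3]), array([138.3, 138.3]), 79.5, 55.1, 1761)
(array([  0,  14, 208, 487, 423, 682, 458,  49,   6,  11,   8,   8,   6]), array([44, 46, 48, 50, 52, 54, 56, 58, 60, 62, 64, 66, 68, 70]))
```

View pics/e.png

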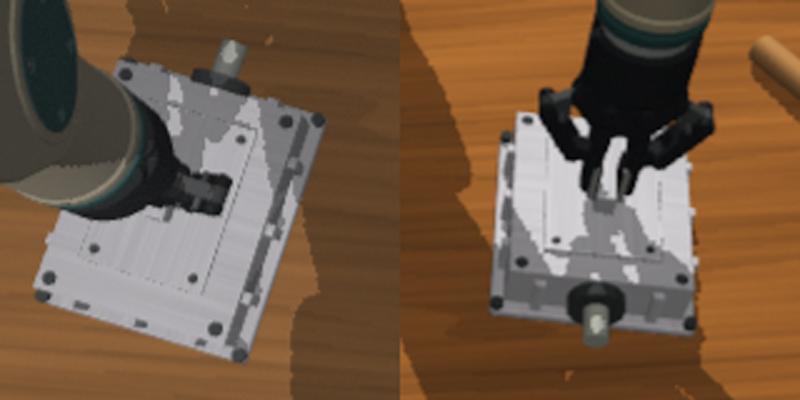

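The plate lies within the case outline, with its top at about z 54.5, and the TCP stalls at 60.7. The force reading stays near zero, though, so I can't tell from it. I'll release, back off and measure the plate height against the rim.

```bash
python3 -m crank '[[[0,0,0,0,0,0],[0,0,0,0,0,0],[0,0,0,0,0,0],[0,0,0,0,0,0],[0,0,0,0,0,0],[0,0,0,0,0,0]]]' -1;  python3 -m crank '[[[0,0,-0.3,0,0,0],[0,0,-0.6,0,0,0],[0,0,-0.8,0,0,0],[0,0,-0.8,0,0,0],[0,0,-0.6,0,0,0],[0,0,0,0,0,0]]]'
cat >m.py <<'E'
from h import *
go([484,202.5,90],-11.7)
a=np.radians(-11.7);Rz=np.array([[np.cos(a),np.sin(a)],[-np.sin(a),np.cos(a)]])
for n in("top","scene"):
    im=ctrl.get_image(n);P=pts(im);z=P[...,2];g=im["color"].astype(int);grey=(g.max(-1)-g.min(-1)<25)&(g.max(-1)>60)
    L=(P[...,:2]-[484,201])@Rz.T;x,y=abs(L[...,0]),abs(L[...,1])
    mp=grey&(x<52)&(y<37)&((x>27)|(y>15))&(z>44)&(z<72)
    mr=grey&(x<82)&(y<66)&((x>66)|(y>52))&(z>44)&(z<58)
    for nm,m in(("plate",mp),("rim",mr)):
        q=L[m];c,r,_,_=np.linalg.lstsq(np.c_[q,np.ones(len(q))],z[m],rcond=None)
        print(n,nm,"slope deg",np.degrees(c[:2]).round(2),"z",c[2].round(2),len(q))
    for q in("cover","round_cover","small_cover"):
        for r in ctrl.search_frame(q,im)[:1]:
            u,v=map(int,r["extent"][:2]);print(q,np.round(r["extent"]),round(r["conf"],2),P[v,u].round())
    m=near(P,(484,201),70)&(z>64)&(z<85)&grey;print("bar",rect(P,m) if m.sum()>5 else m.sum())
    c=im["color"][160:320,80:240] if n=="top" else im["color"][110:270,320:480]
    A=c if n=="top" else np.hstack([A,c])
import sys
cv2.imwrite("pics/"+sys.argv[1],cv2.resize(A,None,fx=2.5,fy=2.5,interpolation=2)[:,:,::-1])
E
python3 m.py f.png
```

```text
clock: 10.47
eef_pos: [486.7, 203.8, 57.6]
tool_rot: [-3.134, -0.007, -0.205]
force: [0.4, 0.7, -0.5]
width: 84.6
clock: 10.97
eef_pos: [484.7, 202.3, 155.1]
tool_rot: [-3.136, -0.004, -0.206]
force: [0.9, -0.1, 0.1]
width: 85.3
t 10.97 [484.7 202.3 155.1] [-179.7   -0.2  -11.8] F [ 0.9 -0.1  0.1] w 85.3 q7 -2.0
shift units now [-0.03  0.01  2.17] after turn [-0.02 -0.    2.17] turn [-0.05 -0.04 -0.02]
top plate slope deg [-0.08 -0.09] z 53.75 1423
top rim slope deg [-0.05  0.04] z 49.73 2244
cover [147. 238.  70.  79.] 0.9 [463. 157. 222.]
round_cover [339. 179.  47.  50.] 0.77 [ 628. -126.   23.]
small_cover [418. 221.  30.  42.] 0.88 [ 558. -276.   24.]
bar (array([479.6, 205.4]), array([29.8, 15.8]), -14.2, 73.2, 107)
scene plate slope deg [-0.05 -0.13] z 54.9 1133
scene rim slope deg [-0.05 -0.02] z 50.96 1520
cover [400. 188.  49.  50.] 0.72 [502. 194.  74.]
round_cover [234. 276.  51.  42.] 0.89 [ 644. -137.   24.]
small_cover [157. 249.  32.  31.] 0.97 [ 579. -282.   26.]
bar (array([485.6, 201. ]), array([41.4, 16.7]), -12.1, 74.5, 157)
```

View pics/f.png

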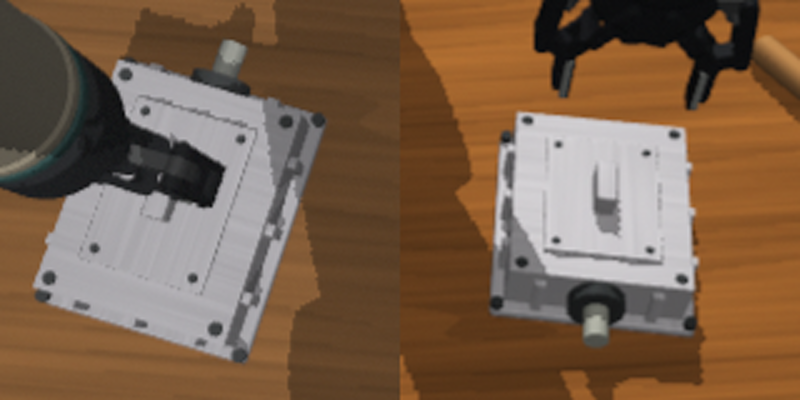

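The plate top is 4.0 mm above the rim in both cameras and level within 0.2°, so the cover is fully seated. Its bar lies within 1 mm of the clip centre, and the gripper is clear. I'll hand it in.

```bash
python3 -c "
from cell import ctrl
print(ctrl.finish_job())"
```

```text
the job is handed in; nothing more can be done
None
```

The large cover is on the gear case, pressed down over the clips and flat on the top face. I handed the job in at about 11 s; no verdict was reported. I gripped the cover by its bar, laid it square on the clips, pressed it down while still holding it, then let go and lifted about 100 mm clear.

**Last checks, after letting go:**
- **Height:** the plate's top is 4.0 mm above the case rim in both cameras, which is the plate's own thickness, so its underside is on the case.
- **Level:** the plate tilts by less than 0.2°.
- **Position:** in the scene camera the bar's centre is within about 1 mm of the middle of the four clips, and its angle is within about 0.5° of the case. The top camera's bar fit was partly hidden by the arm and read 2–3° off, still well inside the limit.
- **Other covers:** the round and small covers read within about 3 mm of where they started.

**One disagreement:** the wrist force reading never rose above about 2 N during the press, although the four clips should need about 14 N. I judged the seating by the arm stopping at the expected height and by the camera depth instead.

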